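Load the notched trimming blade into its pinned holder

TASK

Take the long notched trimming blade from the cork mat and lay it flat in the white blade holder, its notch over the little locating pin and its back edge fully home along the stop; the pin is adjustable and its place along the stop is not measured, so feel for it gently and never force the blade. Then, with the blade home, swing the clamp arm all the way round over it and let go of everything. Leave the short plain blade and the other things on the bench where they are.

Things in the scene. Friction and masses are not known exactly. Their poses are not given: they have to be found in the camera images.
- holder: Fixed white blade holder, 115 x 180 x 30 mm, level aluminium bed on top. Origin: on the bench under the middle of the bed's length; x from the open front (robot side) to the stop, y along the stop, z up. Bed top at z = +30 mm, x -50 to +65, y -85 to +85 mm. Stop bar along y, 150 mm long, 5 mm high over the bed, face at x = +30 mm. The blade must not bear on holder, pin or clamp with over 25 N.
- pin_slot (a point): Middle of the short slot that holds the locating pin: x = +21, y = 0, z = +30 mm in the holder's frame (axes the same). NOT the pin: the steel pin, 6 mm diameter, 7 mm high over the bed, is locked anywhere from y = -12 to +12 mm of this point, new each run, not measured (visible as a small stud), and does not move. A blade whose notch misses it stops 12 mm short of home.
- blade_grip (a point): Centre of the upright black grip, 12 (x) by 30 (y) by 34 mm high, on the notched blade: a flat steel plate 44 (x) by 120 (y) by 4 mm thick, about 0.18 kg, lying grip up on the 4 mm cork mat. This point is 21 mm above the blade's underside. x points across the plate to the notched back edge (28 mm away), y along it, z up. The front edge is 16 mm in -x, plus a thin 7 mm lip (seen only).
- blade_notch (a point): Mouth of the notch: middle of the notched blade's back edge, half-way through the plate (2 mm above its underside). Notch 8 mm wide (y), 14 mm deep (towards -x), open at the back edge, with 1 x 1 mm chamfers at the mouth. Axes as the blade: x out of the notch, z up. Home: this point at x = +30, z = +32 mm in the holder's frame, x axes parallel.
- plain_grip (a point): Centre of the like grip on the short plain blade, 44 x 85 x 4 mm, without a notch, also on the cork mat (the two places are swapped at random). Not to be moved.
- clamp_knob (a point): Centre of the upright black knob on the clamp arm: 16 mm diameter, 32 mm high, centre 30 mm above the bed; the 13 mm wide arm is below it, arm top 14 mm above the bed. The arm swings level about a pivot at x = +46, y = +42 mm in the holder's frame; the knob is 75 mm from the pivot. The arm passes 1.5 mm over a blade that lies flat.
- clamp (a joint): Clamp arm angle, rad: 0 points along the holder's +y (open, off the blade), growing counter-clockwise seen from above to 1.57 (end stop), pointing along the holder's -x, over the blade. Starts between 0 and 0.35. Stiff: about 3 N at the knob moves it; it stays where it is left.
- dish: Bystander, not to be moved: shallow glass dish, 70 mm wide, 16 mm high. Origin at the centre of its underside.
- jar: Bystander, not to be moved: brown glass specimen jar, 52 mm wide, 75 mm high. Origin at the centre of its underside.
- vial: Bystander, not to be moved: small glass vial, 24 mm wide, 50 mm high. Origin at the centre of its underside.
- tweezers: Bystander, not to be moved: steel tweezers lying flat, 110 mm long. Origin at the centre of its underside.
- lens: Bystander, not to be moved: black hand lens lying flat, 56 mm wide, 126 mm with its handle. Origin at the centre of its underside.
- brush: Bystander, not to be moved: brush lying flat, 160 mm long. Origin at the centre of its underside.
- weight: Bystander, not to be moved: small brass balance weight, 28 mm wide, 41 mm high. Origin at the centre of its underside.
- blade: The notched blade itself, origin at the centre of the underside of its plate, axes as blade_notch.
Not all that is in view belongs to the job. Leave any green or yellow look-alike of the blade alone.

How it is judged:
On the way, in this order (a step that is already met when the one before it is completed fails the run):
1. the notched blade lies in the holder, notch over the pin, back edge home along the stop, the clamp arm still open (x of blade_notch in the frame of holder above 0.0275 m and y of blade_notch in the frame of holder between -0.017 and 0.017 m and z of blade_notch in the frame of holder between 0.03 and 0.034 m and angle between the x axis of blade_notch and the x axis of holder, either way round below 0.05 rad and angle between the z axis of blade_notch and the z axis of holder, either way round below 0.05 rad and value of joint clamp below 0.7 rad), for 0.2 s.
2. the clamp arm is swung all the way over the blade (x of blade_notch in the frame of holder above 0.0275 m and y of blade_notch in the frame of holder between -0.017 and 0.017 m and z of blade_notch in the frame of holder between 0.03 and 0.034 m and angle between the x axis of blade_notch and the x axis of holder, either way round below 0.05 rad and angle between the z axis of blade_notch and the z axis of holder, either way round below 0.05 rad and value of joint clamp above 1.42 rad), for 0.2 s.
At the end, for the whole second after the job is handed in: The notched blade rests flat on the bed (0.05 rad, 2 mm), notch over the pin, back edge within 2.5 mm of the stop and parallel to it within 0.05 rad, within 17 mm of the bed's middle along it; the clamp arm is within 0.15 rad of fully over it; all is let go (all of step 2 and linear speed of blade below 0.01 m/s); the robot touches nothing.
It fails at once if the blade is forced: it bears on the holder, its pin or clamp with more than 25 N (contact force between blade and holder above 25 N).
It fails at once if the plain blade or another bystander is shifted by more than 25 mm (distance of any of plain_grip, dish, jar, vial, tweezers, lens, brush, weight from where it was at the start of the episode above 0.025 m).
It also fails if it takes over 70 s, if anything falls off the work surface, if the arm or the gripper's body presses on something with over 40 N, if the wrist force passes 120 N, or if a joint passes its speed limit or range.

ROBOT

A 6-joint arm with a two-finger parallel gripper is mounted at the origin on the work surface. World frame = base frame: x ahead of the robot, y to its left, z up, the work surface at z = 0. Lengths are in m, angles in rad, forces in N, time in s.
With the tool pointing down it reaches from about 0.3 to 0.875 m from the base axis. Payload 6.4 kg.
Tool frame: the origin (TCP) lies midway between the tips of the shut fingers; the grasp point (between the pads) lies 19 mm behind it; z points along the fingers, y is the line along which they close (so a half turn about z gives the same grasp; the last joint's range is limited). The gripper opens to 85 mm and grips with 20 to 120 N. Pads are 22 mm wide; open, the fingers measure 114 mm over their backs; the gripper's body (76 mm by 85 mm) begins 54 mm behind the grasp point. The pads swing forward as they close: fully open they stand 13 mm farther back than shut.
Start: joints at [1.132, 0.181, 1.607, -0, 1.354, -0.206], TCP at [0.133, 0.56, 0.231] pointing down, gripper open.
Joint ranges: [-2.99, 2.99], [-0.89, 2.07], [0.3, 2.58], [-1.14, 4.28], [0, 2.63], [-3.12, 3.12]. Speed limits (rad/s): [2.57, 2.57, 3.01, 3.14, 3.14, 3.14].

INTERFACE

Orientations are given as a unit quaternion [w, x, y, z].
In Python, from cell import manip gives the robot as it stands.
- The arm moves only by the tool apply_moves, never from a script. Its argument "motion" is a list of rows, each a list of 2 entries, a list of its own where there are three numbers: the shift along the tool's x, y, z in units of 25 mm (1.0 is 25 mm), then the turn about the tool's z in units of 5 degrees (1.0 is 5 degrees). In form: [[[tx, ty, tz], turn], ...]. A call has 1 to 12 rows; each row is the pose to reach, as a shift and turn from the pose commanded when the call began, along the tool's axes at that moment; what a row does not reach only later rows make up. A row lasts 1/12 s, in which the tool goes at most 41.7 mm and 7.16 degrees, less where a joint would pass 70% of its speed; a pose out of reach is approached as far as the arm can. A call with a gripper value outside its range is refused whole. "grip" is the opening, from 0 (shut) to 1 (fully open), set as the call begins (left out, the last holds). The fingers move at their own pace and stop on an object; "grip_force" is the grip in N (left out, the last holds). Time passes only in rows, so rows that repeat a pose let the fingers close. It gives the time, the measured TCP pose, the force, the opening and the grip force at its end, in the units of the state.
- manip.read_state(): the state, without advancing time (a new reading comes with each control period).
- manip.camera(name): name is "scene" or "top"; returns the picture (400x640x3 uint8, red, green, blue); there is no depth.
- manip.calibration(name): a dict with "fx", "fy", "cx", "cy" (pixels), "k1" (the pictures are not rectified: a ray, as slopes to the right and down, at radius r is drawn at 1 + k1 r^2 times it, then the intrinsics apply), "view" (4x4, takes a point from world to camera coordinates). Camera axes: x right, y up, looking along -z (the intrinsics and any distortion apply to the point x, -y, -z); pixel columns grow to the right and rows downward; lengths in m; the calibration is good to about 2 mm. A picture is of the moment at which its call begins. calibration takes no time and is no camera call.
- manip.close_job(): hands the job in; it is judged then, once.
Trained networks look in the newest picture that a camera, given by its name, has taken for a name from the list of things; names that differ only in an ending like _2 or _b are one class to them, and where a whole thing is asked for, a point or a joint stands for the part that bears it (a point fixed in the world has none). Each returns a list of dicts, best first, with "p" (0 to 1); they miss things now and then, are a little off and sometimes report something else, mostly with a low value. They report only what shows in the picture. A call takes as long as a camera call. They do not tell look-alikes from the thing itself.
- manip.spot_in(label, camera): "at" ([x, y, z] in m, in the coordinates of the camera as it stood for that picture, good to about 4 mm: the middle of the surface that is visible of it).
- manip.trace(label, camera): "pixels" (400x640 bool, what is visible of it).
The state is a dict: "clock": time; "joints": joint angles; "joint_velocities": joint speeds; "joint_efforts": joint torques, N m; "eef_pos": TCP position; "eef_rot": TCP orientation; "contact_force": force on the tool from outside, world axes, zero at the start; "wrist_torque": the same for the moment, N m; "grip_width": opening from 0.0 (shut) to 1.0 (fully open); "finger_force": force on a finger pad.
Only numpy, scipy, OpenCV 4.12 (cv2) and the standard library are available. Lean on these libraries where they do the work, as an engineer would, in place of code of your own. Each camera call takes 0.05 s, during which the arm holds its last target. There are 200 camera calls.

## Working session

There is one attempt and no reset: what is moved stays moved. The work goes in short steps, Python scripts to look and compute and a tool call to move; the robot and the scene stay as the last step left them, time stands still between calls to the robot, and variables do not carry over. Pictures are saved under pics/ and viewed, at most 14 in all, crops included, and the job is handed in when it is done.

Besides the shell and the picture viewer there is one more tool, called after "Call:" as a command line: name --argument value ..., lists and objects as JSON in quotes. apply_moves: Moves the arm, as the interface text tells. Its arguments: {"type":"object","properties":{"motion":{"type":"array","items":{"type":"array"}},"grip":{"type":"number"},"grip_force":{"type":"number"}},"required":["motion"]}

```bash
ls; mkdir -p pics; python3 - <<'E'
from cell import manip
import cv2
for n in("scene","top"):
    cv2.imwrite(f"pics/{n}0.png",manip.camera(n)[:,:,::-1]); print(n,manip.calibration(n))
s=manip.read_state();print(s)
E
```

```text
pics
scene {'fx': 366.6212080112764, 'fy': 366.6212080112764, 'cx': 318.9453909986585, 'cy': 200.98983588939518, 'k1': -0.018886180255485736, 'view': array([[ 0.47694398,  0.87863211,  0.02302302, -0.23978368],
       [-0.49691964,  0.24794954,  0.83162004,  0.18468307],
       [ 0.72497952, -0.40807676,  0.55486759, -1.43923662],
       [ 0.        ,  0.        ,  0.        ,  1.        ]])}
top {'fx': 391.28563334039853, 'fy': 391.28563334039853, 'cx': 308.9648821924834, 'cy': 198.9366111615061, 'k1': -0.0010293846822949323, 'view': array([[ 0.01845662, -0.99974905,  0.0126961 , -0.02579924],
       [ 0.98557585,  0.02032856,  0.16800891, -0.47027376],
       [-0.16822484,  0.0094121 ,  0.98570372, -1.35742869],
       [ 0.        ,  0.        ,  0.        ,  1.        ]])}
{'clock': 0.1, 'joints': array([ 1.13165886e+00,  1.81460042e-01,  1.60789984e+00,  8.58059847e-06,
        1.35381474e+00, -2.06284489e-01]), 'joint_velocities': array([ 0.00179684, -0.00059019, -0.00454756, -0.00042645, -0.00136775,
        0.00050629]), 'joint_efforts': array([ 3.89325351e-04, -4.45873332e+01, -3.52239704e+01, -1.98247235e-04,
        4.02294376e-03,  4.14299745e-05]), 'eef_pos': array([0.13244014, 0.55903029, 0.23048197]), 'eef_rot': array([-2.54823981e-04,  1.16164522e-01,  9.93229670e-01, -7.48822960e-04]), 'contact_force': array([ 0.20819464,  0.3221279 , -1.14874752]), 'wrist_torque': array([0.02949961, 0.00875919, 0.00439961]), 'finger_force': 0.0, 'grip_width': 1.0006626336391278}
```

View pics/scene0.png

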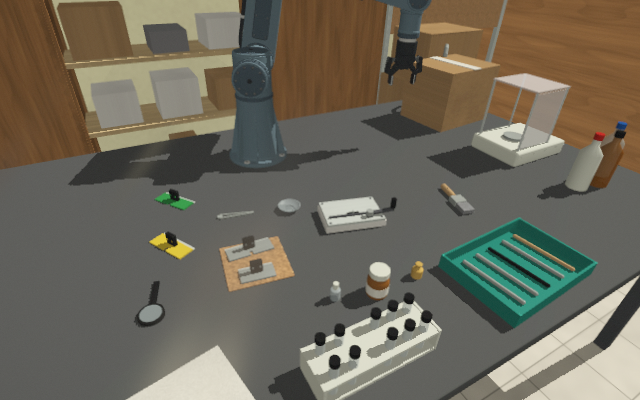

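View pics/top0.png

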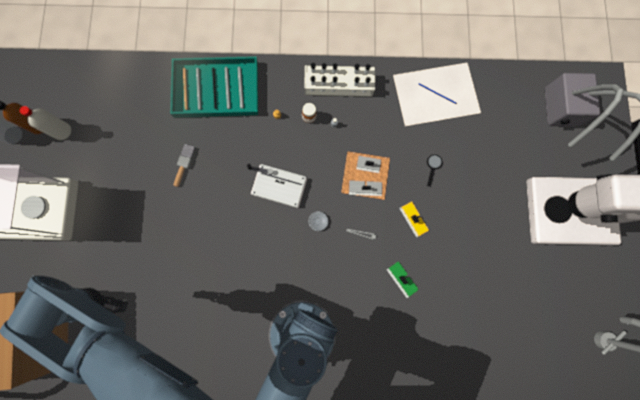

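The top picture shows the cork mat at about (366,176) with two blades, the longer one probably nearer the robot at (366,187). The holder is at (280,186) with its clamp to the upper left. Next I'll take crops and network readings.

```bash
cat > h.py <<'E'
from cell import manip
import cv2, numpy as np
C={n:manip.calibration(n) for n in("scene","top")}
def cvp(n):
    c=C[n];V=np.diag([1,-1,-1,1])@c["view"]
    K=np.array([[c["fx"],0,c["cx"]],[0,c["fy"],c["cy"]],[0,0,1]])
    return V,K,np.array([c["k1"],0,0,0,0.])
def proj(n,P):
    V,K,d=cvp(n)
    return cv2.projectPoints(np.reshape(P,(-1,3)).astype(float),cv2.Rodrigues(V[:3,:3])[0],V[:3,3],K,d)[0][:,0]
def back(n,uv,z):
    V,K,d=cvp(n);uv=np.reshape(uv,(-1,1,2)).astype(float)
    r=cv2.undistortPoints(uv,K,d)[:,0];r=np.c_[r,np.ones(len(r))]@V[:3,:3]
    o=-V[:3,:3].T@V[:3,3]
    return o+r*((z-o[2])/r[:,2])[:,None]
def world(n,at): return (np.linalg.inv(C[n]["view"])@np.r_[at,1])[:3]
def crop(im,x,y,w,h,s,f): cv2.imwrite(f,cv2.resize(im[y:y+h,x:x+w,::-1],None,fx=s,fy=s,interpolation=cv2.INTER_CUBIC))
E
python3 - <<'E'
from h import *
I={n:manip.camera(n) for n in C}
a=cv2.resize(I["top"][145:215,240:400],None,fx=5,fy=5,interpolation=cv2.INTER_CUBIC)
b=cv2.resize(I["scene"][190:290,215:405],None,fx=4.2,fy=4.2,interpolation=cv2.INTER_CUBIC)[:240]
cv2.imwrite("pics/a.png",a[:,:,::-1]); crop(I["scene"],215,190,195,100,4,"pics/b.png")
for l in("holder","blade_grip","plain_grip","blade_notch","clamp_knob","dish","tweezers","jar"):
  for n in C:
    print(l,n,[(round(d["p"],2),world(n,d["at"]).round(3).tolist()) for d in manip.spot_in(l,n)[:4]])
E
```

```text
holder scene [(0.63, [0.546, 0.087, 0.031])]
holder top [(0.91, [0.523, 0.097, 0.03]), (0.24, [0.624, -0.473, 0.008])]
blade_grip scene [(0.87, [0.422, -0.399, 0.003]), (0.8, [0.204, -0.357, 0.004]), (0.68, [0.527, -0.224, 0.008])]
blade_grip top [(0.91, [0.412, -0.393, 0.001]), (0.66, [0.52, -0.216, 0.009]), (0.66, [0.197, -0.348, 0.006])]
plain_grip scene [(0.72, [0.618, -0.237, 0.01])]
plain_grip top [(0.76, [0.611, -0.231, 0.008]), (0.55, [0.575, 0.166, 0.045])]
blade_notch scene [(0.96, [0.422, -0.4, 0.006]), (0.94, [0.202, -0.35, 0.006]), (0.69, [0.531, -0.224, 0.012])]
blade_notch top [(0.98, [0.406, -0.4, 0.005]), (0.71, [0.518, -0.22, 0.007]), (0.67, [0.518, 0.095, 0.03]), (0.6, [0.199, -0.35, 0.009])]
clamp_knob scene [(0.69, [0.579, 0.169, 0.042]), (0.28, [0.617, -0.238, 0.011])]
clamp_knob top [(0.56, [0.579, 0.163, 0.044])]
dish scene [(0.6, [0.386, -0.044, 0.011])]
dish top [(0.51, [0.398, -0.046, 0.01])]
tweezers scene [(0.65, [0.359, -0.212, 0.006])]
tweezers top [(0.34, [0.52, 0.1, 0.025])]
jar scene [(0.75, [0.809, -0.02, 0.053]), (0.52, [0.385, -0.045, 0.011])]
jar top [(0.72, [0.786, -0.004, 0.07]), (0.23, [0.518, -0.219, 0.01])]
```

View pics/a.png

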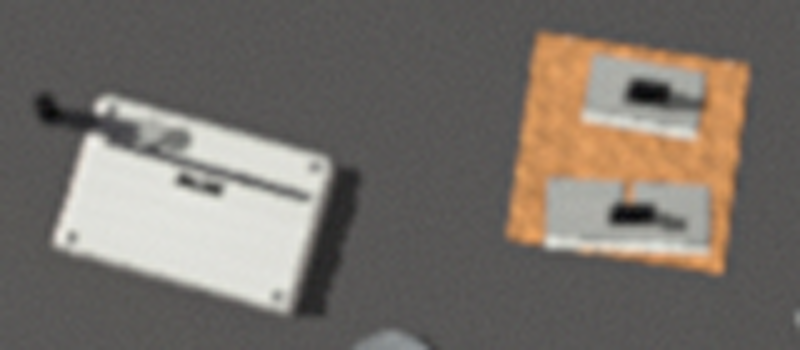

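View pics/b.png

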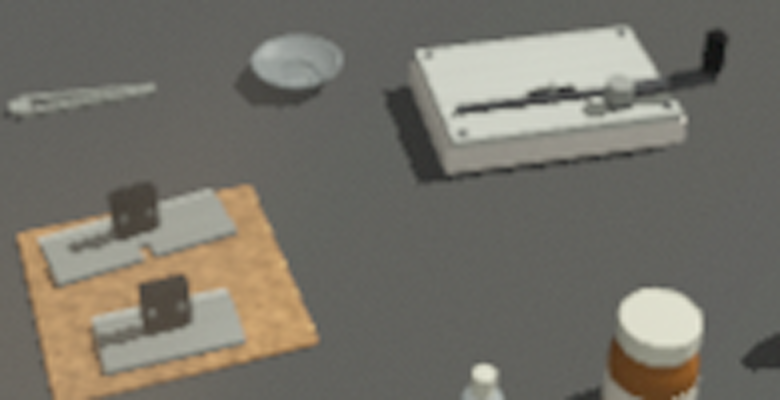

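The crops show the notched blade on the robot side of the mat. Its notch at crop (628,187) faces +x, away from the robot, and the grip is at (632,213). The plain blade is at (648,92). The holder's bed corners are near (102,95), (330,155), (295,315) and (52,245), the slot is near (200,184) and the knob near (45,105). Next I'll fit models to both views.

```bash
cat > fit.py <<'E'
from h import *
from scipy.optimize import minimize
def T(p,pts):
    c,s=np.cos(p[2]),np.sin(p[2]);q=np.array(pts,float)
    return np.c_[p[0]+c*q[:,0]-s*q[:,1],p[1]+s*q[:,0]+c*q[:,1],q[:,2]]
def box(x0,x1,y0,y1,z0,z1): return [(x,y,z) for x in(x0,x1) for y in(y0,y1) for z in(z0,z1)]
def render(n,p,b,S=8):
    m=np.zeros((400,640),np.float32)
    uv=proj(n,T(p,b));h=cv2.convexHull(uv.astype(np.float32))[:,0]
    u0,v0=np.floor(h.min(0)).astype(int)-2;u1,v1=np.ceil(h.max(0)).astype(int)+3
    a=np.zeros(((v1-v0)*S,(u1-u0)*S),np.float32)
    cv2.fillPoly(a,[np.round(((h-[u0,v0]+.5)*S-.5)*16).astype(np.int32)],1.,shift=4)
    m[v0:v1,u0:u1]=cv2.resize(a,(u1-u0,v1-v0),interpolation=cv2.INTER_AREA);return m
def fit(tgt,b,p0):
    def f(q):
        p=q*np.array([1,1,5.])
        return sum(((render(n,p,b)-t)**2).sum() for n,t in tgt.items())
    p=np.array(p0)/[1,1,5.]
    s=np.vstack([p,p+[.01,0,0],p+[0,.01,0],p+[0,0,.02]])
    r=minimize(f,p,method="Nelder-Mead",options=dict(initial_simplex=s,xatol=1e-5,fatol=1e-3))
    return r.x*[1,1,5.],r.fun
def hullmask(m):
    h=cv2.convexHull(cv2.findNonZero(m.astype(np.uint8)));o=np.zeros(m.shape,np.uint8);cv2.fillPoly(o,[h],1);return o.astype(np.float32)
E
python3 - <<'E'
from fit import *
I={n:cv2.cvtColor(manip.camera(n),cv2.COLOR_RGB2HSV) for n in C}
def region(m,c):
    m=m.astype(np.uint8);k=cv2.connectedComponents(m)[1];return k==k[c[1],c[0]]
H={};B={}
t=I["top"];s=I["scene"]
for n,c in(("top",(270,190)),("scene",(335,212))):
    v=I[n]; m=region((v[:,:,2]>125)&(v[:,:,1]<60),c); H[n]=hullmask(m); print(n,m.sum(),H[n].sum())
hb=box(-.05,.065,-.09,.09,0,.03)
for y in(-.25,-.1,-0.3): print("holder",fit(H,hb,(.515,.097,y)))
for n in C: print(n,fit({n:H[n]},hb,(.515,.097,-.25)))
for n,c in(("top",(355,185)),("scene",(240,255))):
    v=I[n];print(n,v[c[1],c[0]]); m=region((v[:,:,2]>100)&(v[:,:,1]<70),c);B[n]=hullmask(m); ys,xs=np.nonzero(m);print(m.sum(),B[n].sum(),xs.min(),xs.max(),ys.min(),ys.max())
bb=box(-.022-.007,.022,-.06,.06,.004,.008)
print("blade",fit(B,bb,(.52,-.22,-.05)))
for n in C: print(n,fit({n:B[n]},bb,(.52,-.22,-.05)))
# raw slot area
g=manip.camera("top")
print(g[176:188,270:290].mean(2).astype(int))
E
```

```text
top 1523 1687.0
scene 1659 1924.0
holder (array([ 0.51376362,  0.0988305 , -0.26789704]), np.float64(147.00048828125))
holder (array([ 0.51372895,  0.09953006, -0.26760206]), np.float64(146.638427734375))
holder (array([ 0.51367602,  0.09944902, -0.26314178]), np.float64(147.058837890625))
scene (array([ 0.51156899,  0.10119195, -0.2690009 ]), np.float64(57.185546875))
top (array([ 0.51501717,  0.09836864, -0.26253428]), np.float64(46.133544921875))
top [ 39  10 173]
419 524.0 346 381 181 196
scene [ 35  18 166]
16203 21335.0 125 300 197 399
blade (array([ 0.5253307 , -0.22113676,  0.00940212]), np.float64(20715.65625))Traceback (most recent call last):
  File "<stdin>", line 16, in <module>
  File "fit.py", line 20, in fit
    r=minimize(f,p,method="Nelder-Mead",options=dict(initial_simplex=s,xatol=1e-5,fatol=1e-3))
    res = _minimize_neldermead(fun, x0, args, callback, bounds=bounds,
                               **options)
    fxe = func(xe)
    fx = function(np.copy(x), *(wrapper_args + args))
  File "fit.py", line 17, in f
    return sum(((render(n,p,b)-t)**2).sum() for n,t in tgt.items())
  File "fit.py", line 17, in <genexpr>
    return sum(((render(n,p,b)-t)**2).sum() for n,t in tgt.items())
                 ~~~~~~^^^^^^^
  File "fit.py", line 13, in render
    m[v0:v1,u0:u1]=cv2.resize(a,(u1-u0,v1-v0),interpolation=cv2.INTER_AREA);return m
    ~^^^^^^^^^^^^^
ValueError: could not broadcast input array from shape (76,61) into shape (40,61)
```

```bash
python3 - <<'E'
from fit import *
I={n:cv2.cvtColor(manip.camera(n),cv2.COLOR_RGB2HSV) for n in C}
B={}
bb=box(-.029,.022,-.06,.06,.004,.008)
for n,c in(("top",(355,185)),("scene",(240,255))):
    v=I[n]; R=np.zeros((400,640),bool)
    R[(178,234)[n=="scene"]:(200,263)[n=="scene"],(343,222)[n=="scene"]:(385,276)[n=="scene"]]=1
    k=cv2.connectedComponents(((v[:,:,2]>125)&(v[:,:,1]<75)&R).astype(np.uint8),connectivity=4)[1];m=k==k[c[1],c[0]]
    B[n]=hullmask(m);ys,xs=np.nonzero(m);print(m.sum(),B[n].sum(),xs.min(),xs.max(),ys.min(),ys.max())
print("blade",fit(B,bb,(.515,-.22,-.05)))
for n in C: print(n,fit({n:B[n]},bb,(.515,-.22,-.05)))
p=(.5137,.0993,-.267)
for n in C:
    g=manip.camera(n).mean(2).astype(int)
    e=proj(n,T(p,[(.021,y,.033) for y in(-.012,0,.012)]));print(n,e.round(1).tolist())
    u,v=e[1].astype(int);print(u-9,v-6);print(g[v-6:v+7,u-9:u+10])
    z=proj(n,T(p,[(.03,-.075,.035),(.03,.075,.035),(.046,.042,.044)]));print(z.round(1).tolist())
h=np.concatenate([cv2.resize(manip.camera(n)[r[0]:r[0]+30,r[1]:r[1]+40,::-1],(800,300)[:1]+(300,),interpolation=cv2.INTER_CUBIC) if 0 else cv2.resize(manip.camera(n)[r[0]:r[0]+30,r[1]:r[1]+40,::-1],(400,300),interpolation=cv2.INTER_CUBIC) for n,r in(("top",(168,260)),("scene",(200,332)))],1)
cv2.imwrite("pics/pin.png",h)
E
```

```text
405 492.0 349 381 180 195
515 688.0 224 273 237 261
blade (array([ 0.52572347, -0.22180253, -0.02586971]), np.float64(59.339111328125))
scene (array([ 0.52602655, -0.22161129, -0.02160207]), np.float64(28.720947265625))
top (array([ 0.52493836, -0.22274491, -0.007233  ]), np.float64(24.31201171875))
scene [[348.5, 211.7], [352.5, 211.2], [356.4, 210.8]]
343 205
[[205 206 205 205 206 206 206 206 206 206 207 207 207 207 208 208 208 207
  208]
 [205 206 206 206 207 207 207 207 208 207 207 208 207 207 207 207 206 206
  207]
 [206 207 207 207 207 207 208 207 207 207 207 207 206 206 206 206 206 206
  205]
 [207 206 207 206 207 206 207 207 206 206 206 206 206 206 207 206 207 207
  207]
 [205 206 205 206 206 206 206 207 206 203 204 207 207 208 207 208 208 207
  206]
 [207 207 207 207 208 207 208 207 204 190 192 204 207 200 193 201 206 206
  206]
 [207 206 207 207 207 199 185 181 171 152 158 166 165 150 136 163 195 199
  195]
 [206 206 206 192 171 150 119 102  93  93 107  83  50  57  58  98 151 161
  151]
 [204 198 189 158  95  59  60  69  71  89  91  81  75  76  75  77  78  78
   74]
 [168 1
[... 830 characters left out ...]
2]
 [220 221 221 224 223 208 155  96 106 144 171 175 157 153 150 141 131 117
  110]
 [222 222 220 220 220 199 146  92  74  93 134 145 129 138 142 160 178 176
  160]
 [224 224 223 224 222 216 194 174 149 128 128 115  82  75  89 148 200 221
  212]
 [221 224 223 224 226 225 223 223 211 194 182 162 138 111 104 161 210 222
  223]
 [222 221 222 222 224 226 225 225 227 225 221 213 201 190 179 201 219 222
  221]
 [221 222 220 221 222 221 223 225 225 226 226 226 225 224 223 222 222 221
  222]
 [223 223 223 222 221 221 221 222 223 223 223 225 225 224 225 224 223 220
  221]
 [224 224 223 223 223 221 222 222 222 222 221 223 222 222 225 223 222 223
  223]]
[[299.3, 184.7], [259.6, 173.2], [269.4, 171.0]]
```

View pics/pin.png

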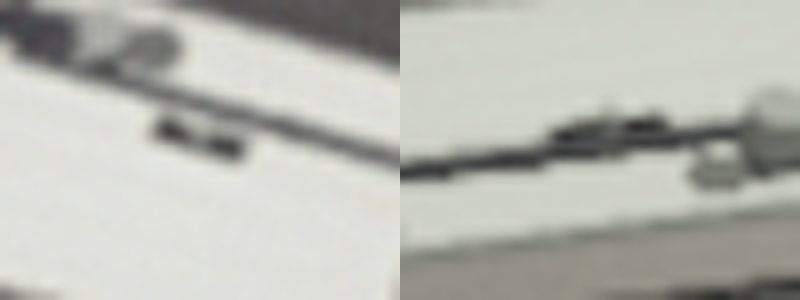

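The pin shows as a bright spot in the middle of the dark slot, near top-camera pixel (279,182) and scene (353,211). That puts its y within about 2 mm of 0. The holder is at about (0.5137, 0.0993, yaw -0.267) and the blade centre at about (0.525, -0.222, yaw -0.02). Next I'll write a move calculator.

```bash
cat > go.py <<'E'
import sys,numpy as np
from cell import manip
from scipy.spatial.transform import Rotation as R
s=manip.read_state();q=s["eef_rot"];M=R.from_quat([q[1],q[2],q[3],q[0]]).as_matrix()
y0=np.degrees(np.arctan2(M[1,1],M[0,1]))
print("t %.2f"%s["clock"],"pos",s["eef_pos"].round(4),"yaw %.2f"%y0,"tilt",M[:2,2].round(4),"F",s["contact_force"].round(1),"w %.3f"%s["grip_width"])
for a in sys.argv[1:]:
    x,y,z,w=map(float,a.split(","))
    print("shift",(M.T@(np.array([x,y,z])-s["eef_pos"])/.025).round(2),"turn",round(-(w-y0)/5,2))
E
python3 go.py 0.519,-0.222,0.13,-1.3
```

```text
t 1.40 pos [0.1327 0.5595 0.2313] yaw 76.66 tilt [-0. -0.] F [-0.8  0.8 -0. ] w 1.000
shift [-22.25 -26.85   4.05] turn 15.59
```

Call:
apply_moves --motion '[[[-22.25,-26.85,0],15.6],[[-22.25,-26.85,0],15.6],[[-22.25,-26.85,0],15.6],[[-22.25,-26.85,0],15.6],[[-22.25,-26.85,0],15.6],[[-22.25,-26.85,0],15.6],[[-22.25,-26.85,0],15.6],[[-22.25,-26.85,0],15.6],[[-22.25,-26.85,0],15.6],[[-22.25,-26.85,0],15.6],[[-22.25,-26.85,0],15.6],[[-22.25,-26.85,0],15.6]]' --grip 0.6

```text
clock: 2.4
eef_pos: [0.3548, 0.1094, 0.2318]
eef_rot: [0.001, 0.717, 0.697, 0.001]
contact_force: [1.3, 1.3, -0.7]
grip_width: 0.601
finger_force: 0.0
```

```bash
python3 go.py 0.519,-0.222,0.10,-1.3
```

```text
t 2.40 pos [0.3548 0.1094 0.2318] yaw -1.68 tilt [0.0018 0.0001] F [ 1.3  1.3 -0.7] w 0.601
shift [-13.06   6.95   5.28] turn -0.08
```

Call:
apply_moves --motion '[[[-13,6.9,0],0],[[-13,6.9,0],0],[[-13,6.9,0],0],[[-13,6.9,0],0],[[-13,6.9,0],0],[[-13,6.9,2],0],[[-13,6.9,4],0],[[-13,6.9,5.2],0],[[-13,6.9,5.2],0],[[-13,6.9,5.2],0],[[-13,6.9,5.2],0],[[-13,6.9,5.2],0]]'

```text
clock: 3.4
eef_pos: [0.5174, -0.2177, 0.0978]
eef_rot: [-0.003, 0.716, 0.698, -0.001]
contact_force: [-0.6, -0.2, 1.0]
grip_width: 0.602
finger_force: 0.0
```

```bash
python3 go.py 0.519,-0.222,0.014,-1.3; python3 - <<'E'
from h import *
crop(manip.camera("scene"),190,180,130,95,6,"pics/s2.png")
print(proj("scene",[[.519,-.222,.1],[.519,-.222,.042]])-[190,180])
E
```

```text
t 3.40 pos [ 0.5174 -0.2177  0.0978] yaw -1.45 tilt [-0.0056  0.004 ] F [-0.6 -0.2  1. ] w 0.602
shift [-0.18  0.09  3.35] turn -0.03
[[55.03153123 39.0088735 ]
 [57.02939376 57.01167632]]
```

View pics/s2.png

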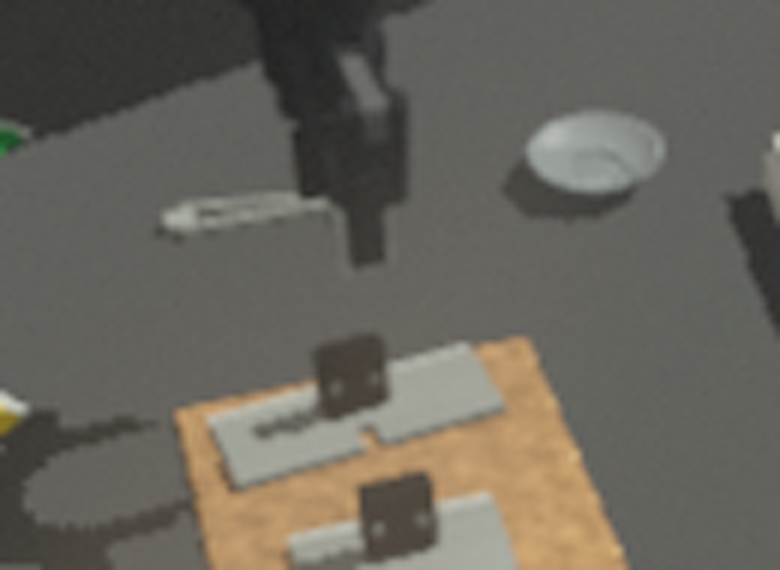

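The gripper is above the notched blade's grip, with the near finger tip at crop (367,262) and the grip top at (348,345). Shifting slightly towards -y and going down.

Call:
apply_moves --motion '[[[-0.15,0.08,1],0],[[-0.15,0.08,2],0],[[-0.15,0.08,2.8],0],[[-0.15,0.08,3.3],0],[[-0.15,0.08,3.3],0],[[-0.15,0.08,3.3],0]]'

```text
clock: 3.95
eef_pos: [0.5217, -0.2212, 0.0204]
eef_rot: [0.001, 0.715, 0.699, 0.0]
contact_force: [0.4, 0.7, 0.2]
grip_width: 0.599
finger_force: 0.0
```

Call:
apply_moves --motion '[[[0,0,0],0],[[0,0,0],0],[[0,0,0],0],[[0,0,0],0],[[0,0,0],0],[[0,0,0],0],[[0,0,0],0],[[0,0,0],0]]' --grip 0.0 --grip_force 35

```text
clock: 4.62
eef_pos: [0.5219, -0.2221, 0.0204]
eef_rot: [0.001, 0.715, 0.699, 0.0]
contact_force: [-1.4, 0.9, 7.7]
grip_width: 0.129
finger_force: 36.1
```

```bash
python3 go.py 0.519,-0.222,0.08,-1.3
```

```text
t 4.62 pos [ 0.5219 -0.2221  0.0204] yaw -1.34 tilt [ 0.0018 -0.0013] F [-1.4  0.9  7.7] w 0.129
shift [-0.   -0.11 -2.39] turn -0.01
```

Call:
apply_moves --motion '[[[0,0,0],0],[[0,0,0],0],[[0,0,0],0],[[0,0,0.1],0],[[0,0,0.22],0],[[0,0,0.22],0],[[0,0,0.22],0]]' --grip 0.3

```text
clock: 5.2
eef_pos: [0.5206, -0.2212, 0.0127]
eef_rot: [-0.001, 0.715, 0.699, -0.0]
contact_force: [-0.6, -0.3, 0.4]
grip_width: 0.3
finger_force: 0.0
```

Call:
apply_moves --motion '[[[0,0,0],0],[[0,0,0],0],[[0,0,0],0],[[0,0,0],0],[[0,0,0],0],[[0,0,0],0],[[0,0,0],0]]' --grip 0.0 --grip_force 45

```text
clock: 5.78
eef_pos: [0.5211, -0.2214, 0.0133]
eef_rot: [0.0, 0.715, 0.699, 0.0]
contact_force: [0.1, 0.4, -0.8]
grip_width: 0.13
finger_force: 44.0
```

Call:
apply_moves --motion '[[[0,0,-0.3],0],[[0,0,-1],0],[[0,0,-2],0],[[0,0,-3],0],[[0,0,-3],0],[[0,0,-3],0],[[0,0,-3],0]]'

```text
clock: 6.37
eef_pos: [0.5204, -0.221, 0.0878]
eef_rot: [-0.001, 0.715, 0.699, -0.0]
contact_force: [0.2, 0.2, -2.5]
grip_width: 0.129
finger_force: 44.1
```

```bash
python3 go.py
python3 - <<'E'
from h import *
a=crop(manip.camera("scene"),190,180,130,95,6,"pics/s3.png")
E
```

```text
t 6.37 pos [ 0.5204 -0.221   0.0878] yaw -1.33 tilt [-0.0009  0.0005] F [ 0.2  0.2 -2.5] w 0.129
```

View pics/s3.png

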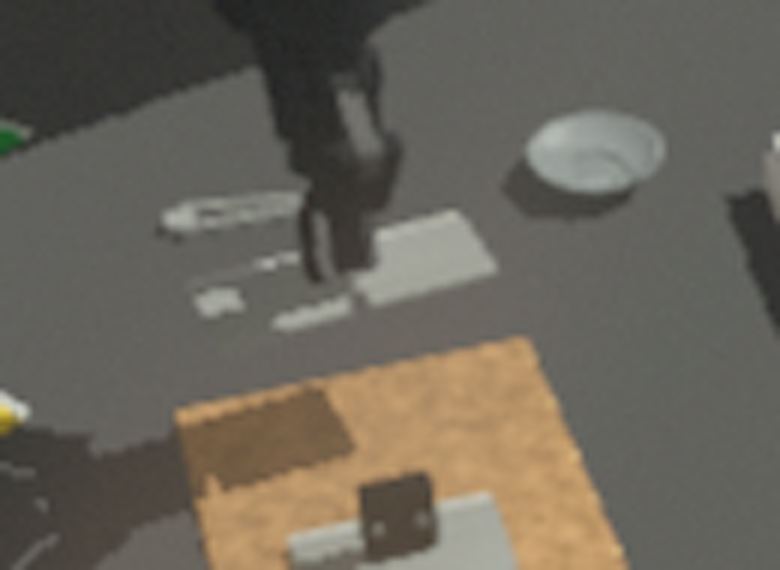

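The blade is held level above the mat with the notch visible at crop (358,290). The plain blade has not moved. Going to the holder.

```bash
cat > hol.py <<'E'
import sys,subprocess,numpy as np
# args: hx,hy(mm),tcpz,[yaw deg]
H=(.5137,.0993,-.267);c,s=np.cos(H[2]),np.sin(H[2]);o=[]
for a in sys.argv[1:]:
    v=[float(t) for t in a.split(",")];x,y=v[0]/1e3,v[1]/1e3
    o.append(f"{H[0]+c*x-s*y},{H[1]+s*x+c*y},{v[2]},{np.degrees(H[2]) if len(v)<4 else v[3]}")
print(o);subprocess.run(["python3","go.py"]+o)
E
python3 hol.py -24,0,.1
```

```text
t 6.42 pos [ 0.52   -0.2207  0.087 ] yaw -1.34 tilt [-0.0021  0.0014] F [-0.1  0.3 -1.8] w 0.133
shift [13.02 -1.48 -0.5 ] turn 2.79
['0.4905503979397628,0.10563213427310726,0.1,-15.29797312999298']
```

Call:
apply_moves --motion '[[[1,0,-0.6],0],[[2.5,0,-0.6],0.5],[[4,-1,-0.6],1],[[5.5,-1.5,-0.6],1.5],[[7,-1.5,-0.6],2],[[8.5,-1.5,-0.6],2.5],[[10,-1.5,-0.6],2.8],[[11.5,-1.5,-0.6],2.8],[[12.5,-1.5,-0.6],2.8],[[13,-1.5,-0.6],2.8],[[13,-1.5,-0.6],2.8],[[13,-1.5,-0.6],2.8]]'

```text
clock: 7.42
eef_pos: [0.4899, 0.1049, 0.1019]
eef_rot: [-0.001, 0.795, 0.607, -0.001]
contact_force: [0.0, -0.1, -2.2]
grip_width: 0.13
finger_force: 44.6
```

```bash
python3 hol.py -24,0,.051
```

```text
t 7.42 pos [0.4899 0.1049 0.1019] yaw -15.22 tilt [-0.0027 -0.0002] F [ 0.  -0.1 -2.2] w 0.130
shift [0.04 0.02 2.04] turn 0.02
['0.4905503979397628,0.10563213427310726,0.051,-15.29797312999298']
```

Call:
apply_moves --motion '[[[0,0,0.8],0],[[0,0,1.5],0],[[0,0,2],0],[[0,0,2],0],[[0,0,2],0],[[0,0,2],0]]'

```text
clock: 7.92
eef_pos: [0.4915, 0.1036, 0.0537]
eef_rot: [0.0, 0.796, 0.606, 0.0]
contact_force: [0.7, -0.3, -1.8]
grip_width: 0.133
finger_force: 44.4
```

```bash
python3 hol.py -24,0,.051
python3 - <<'E'
from fit import *
crop(manip.camera("scene"),305,180,100,60,8,"pics/s4.png")
p=(.5137,.0993,-.267)
P=T(p,[(.004,-.06,.046),(.004,-.004,.046),(.004,.004,.046),(.004,.06,.046),(.021,0,.037),(.03,-.075,.035),(.03,.075,.035)])
print(((proj("scene",P)-[305,180]+.5)*8-.5).round(0).tolist())
print("knob", [(d["p"],world("scene",d["at"])) for d in manip.spot_in("clamp_knob","scene")][:1])
E
```

```text
t 7.92 pos [0.4915 0.1036 0.0537] yaw -15.41 tilt [ 0.0003 -0.0001] F [ 0.7 -0.3 -1.8] w 0.133
shift [ 0.07 -0.06  0.11] turn -0.02
['0.4905503979397628,0.10563213427310726,0.051,-15.29797312999298']
[[214.0, 216.0], [361.0, 199.0], [382.0, 197.0], [526.0, 181.0], [384.0, 244.0], [191.0, 287.0], [585.0, 240.0]]
knob [(0.68, array([0.57784129, 0.16773643, 0.03940194]))]
```

View pics/s4.png

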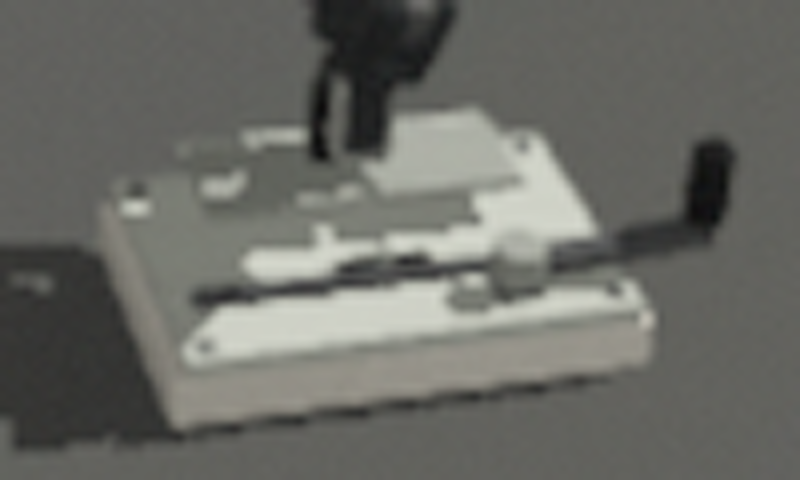

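The blade is over the bed with its right back corner at crop (524,183), which matches the prediction (526,181). The pin stands at the slot's middle, near (385,258). Lowering gently.

Call:
apply_moves --motion '[[[0.04,0,0.2],0],[[0.04,0,0.35],0],[[0.04,0,0.42],0],[[0.04,0,0.42],0],[[0.04,0,0.42],0]]'

```text
clock: 8.43
eef_pos: [0.4912, 0.1054, 0.0426]
eef_rot: [-0.0, 0.795, 0.606, -0.0]
contact_force: [-0.4, -0.4, -1.0]
grip_width: 0.132
finger_force: 44.5
```

Call:
apply_moves --motion '[[[0,0,0.02],0],[[0,0,0.02],0],[[0,0,0.04],0],[[0,0,0.04],0]]'

```text
clock: 8.77
eef_pos: [0.4914, 0.1053, 0.0418]
eef_rot: [0.0, 0.795, 0.606, 0.0]
contact_force: [-0.1, -0.4, -1.1]
grip_width: 0.134
finger_force: 44.5
```

Call:
apply_moves --motion '[[[0,0,0.02],0],[[0,0,0.02],0],[[0,0,0.04],0],[[0,0,0.04],0]]'

```text
clock: 9.1
eef_pos: [0.4913, 0.1053, 0.0407]
eef_rot: [-0.0, 0.795, 0.606, -0.0]
contact_force: [0.1, -0.5, -1.8]
grip_width: 0.131
finger_force: 44.5
```

Call:
apply_moves --motion '[[[0,0,0.02],0],[[0,0,0.02],0],[[0,0,0.02],0],[[0,0,0.02],0]]'

```text
clock: 9.43
eef_pos: [0.4914, 0.1053, 0.0403]
eef_rot: [0.0, 0.795, 0.606, -0.0]
contact_force: [0.2, 0.3, -2.3]
grip_width: 0.127
finger_force: 44.5
```

Call:
apply_moves --motion '[[[0,0,0.02],0],[[0,0,0.02],0],[[0,0,0.02],0]]'

```text
clock: 9.68
eef_pos: [0.4913, 0.1053, 0.0397]
eef_rot: [-0.0, 0.795, 0.606, -0.0]
contact_force: [-0.3, -1.0, -2.0]
grip_width: 0.132
finger_force: 44.5
```

Call:
apply_moves --motion '[[[0,0,0.02],0],[[0,0,0.02],0],[[0,0,0.02],0]]'

```text
clock: 9.93
eef_pos: [0.4914, 0.1053, 0.0393]
eef_rot: [0.0, 0.795, 0.606, 0.0]
contact_force: [0.7, 0.6, -2.1]
grip_width: 0.133
finger_force: 44.6
```

Call:
apply_moves --motion '[[[0,0,0.02],0],[[0,0,0.02],0],[[0,0,0.02],0]]'

```text
clock: 10.18
eef_pos: [0.4914, 0.1053, 0.0393]
eef_rot: [0.0, 0.795, 0.606, -0.0]
contact_force: [-3.7, -0.3, 6.2]
grip_width: 0.133
finger_force: 45.7
```

```bash
python3 hol.py -24,0,.039 10,0,.039
```

```text
t 10.18 pos [0.4914 0.1053 0.0393] yaw -15.34 tilt [-0.0001 -0.0001] F [-3.7 -0.3  6.2] w 0.133
shift [ 0.   -0.04  0.01] turn -0.01
shift [0.   1.32 0.01] turn -0.01
['0.4905503979397628,0.10563213427310726,0.039,-15.29797312999298', '0.5233456675250989,0.09666161071953865,0.039,-15.29797312999298']
```

Bed contact is felt at TCP z of about 0.0393. Raising 0.6 mm and sliding towards the pin.

Call:
apply_moves --motion '[[[0,0,-0.04],0],[[0,0.1,-0.04],0],[[0,0.2,-0.04],0],[[0,0.3,-0.04],0],[[0,0.4,-0.04],0],[[0,0.45,-0.04],0],[[0,0.45,-0.04],0],[[0,0.45,-0.04],0]]'

```text
clock: 10.85
eef_pos: [0.5022, 0.1023, 0.0397]
eef_rot: [-0.0, 0.795, 0.606, -0.0]
contact_force: [-0.3, 0.3, -2.1]
grip_width: 0.132
finger_force: 44.6
```

```bash
python3 hol.py -10,0,.0398
python3 - <<'E'
from fit import *
crop(manip.camera("scene"),325,190,60,40,13,"pics/s5.png")
p=(.5137,.0993,-.267)
P=T(p,[(.016,-.06,.0345),(.016,-.004,.0345),(.016,.004,.0345),(.016,.06,.0345),(.021,0,.037)])
print(((proj("scene",P)-[325,190]+.5)*13-.5).round(0).tolist())
E
```

```text
t 10.85 pos [0.5022 0.1023 0.0397] yaw -15.34 tilt [-0.0002 -0.    ] F [-0.3  0.3 -2.1] w 0.132
shift [ 0.01  0.07 -0.  ] turn -0.01
['0.5040543324749012,0.10193838928046135,0.0398,-15.29797312999298']
[[100.0, 294.0], [340.0, 266.0], [374.0, 262.0], [608.0, 234.0], [364.0, 267.0]]
```

View pics/s5.png

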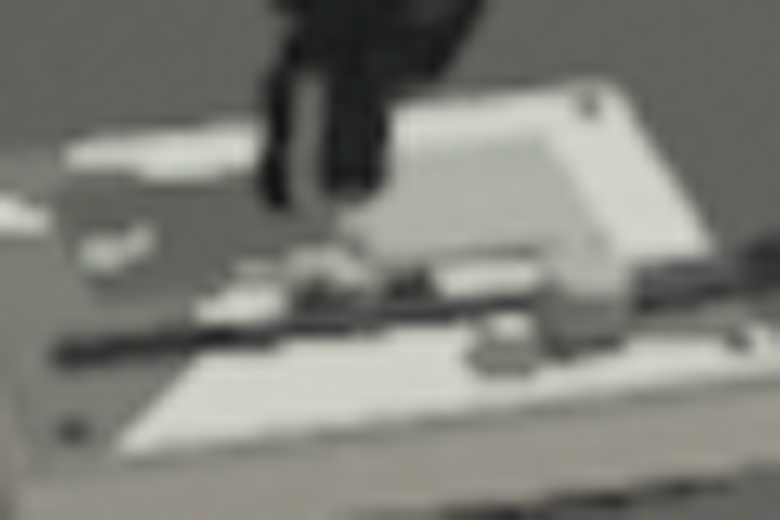

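The back edge sits just in front of the slot, from (95,300) to (600,245). The pin shows between the slot's dark parts at about (368,280). Now feeling forward in small steps.

Call:
apply_moves --motion '[[[0,0.03,0],0],[[0,0.06,0],0],[[0,0.06,0],0]]'

```text
clock: 11.15
eef_pos: [0.5038, 0.1019, 0.0398]
eef_rot: [0.0, 0.795, 0.606, 0.0]
contact_force: [0.5, 0.4, -2.2]
grip_width: 0.133
finger_force: 44.6
```

Call:
apply_moves --motion '[[[0,0.02,0],0],[[0,0.03,0],0],[[0,0.03,0],0]]'

```text
clock: 11.4
eef_pos: [0.5045, 0.1017, 0.0398]
eef_rot: [0.0, 0.795, 0.606, 0.0]
contact_force: [-0.4, -0.2, -1.9]
grip_width: 0.134
finger_force: 44.6
```

Call:
apply_moves --motion '[[[0,0.02,0],0],[[0,0.03,0],0],[[0,0.03,0],0]]'

```text
clock: 11.65
eef_pos: [0.5052, 0.1015, 0.0398]
eef_rot: [0.0, 0.795, 0.606, 0.0]
contact_force: [0.0, -0.3, -2.0]
grip_width: 0.134
finger_force: 44.6
```

Call:
apply_moves --motion '[[[0,0.02,0],0],[[0,0.03,0],0],[[0,0.03,0],0]]'

```text
clock: 11.9
eef_pos: [0.5059, 0.1013, 0.0398]
eef_rot: [0.0, 0.795, 0.606, 0.0]
contact_force: [0.7, 0.3, -2.0]
grip_width: 0.132
finger_force: 44.6
```

Call:
apply_moves --motion '[[[0,0.02,0],0],[[0,0.03,0],0],[[0,0.03,0],0]]'

```text
clock: 12.15
eef_pos: [0.5067, 0.1011, 0.0398]
eef_rot: [0.0, 0.795, 0.606, 0.0]
contact_force: [0.8, 0.3, -1.8]
grip_width: 0.13
finger_force: 44.6
```

Call:
apply_moves --motion '[[[0,0.02,0],0],[[0,0.03,0],0],[[0,0.03,0],0]]'

```text
clock: 12.4
eef_pos: [0.5074, 0.1009, 0.0398]
eef_rot: [0.0, 0.795, 0.606, 0.0]
contact_force: [0.0, 0.5, -1.4]
grip_width: 0.13
finger_force: 44.6
```

Call:
apply_moves --motion '[[[0,0.02,0],0],[[0,0.03,0],0],[[0,0.03,0],0]]'

```text
clock: 12.65
eef_pos: [0.5081, 0.1007, 0.0398]
eef_rot: [0.0, 0.795, 0.606, 0.0]
contact_force: [-0.8, -0.0, -3.0]
grip_width: 0.131
finger_force: 44.6
```

Call:
apply_moves --motion '[[[0,0.02,0],0],[[0,0.03,0],0],[[0,0.03,0],0]]'

```text
clock: 12.9
eef_pos: [0.5088, 0.1005, 0.0398]
eef_rot: [0.0, 0.795, 0.606, 0.0]
contact_force: [0.1, 0.3, -2.8]
grip_width: 0.131
finger_force: 44.6
```

Call:
apply_moves --motion '[[[0,0.02,0],0],[[0,0.03,0],0],[[0,0.03,0],0]]'

```text
clock: 13.15
eef_pos: [0.5096, 0.1003, 0.0398]
eef_rot: [0.0, 0.795, 0.606, 0.0]
contact_force: [0.3, 0.2, -2.6]
grip_width: 0.129
finger_force: 44.6
```

Call:
apply_moves --motion '[[[0,0.02,0],0],[[0,0.04,0],0],[[0,0.04,0],0]]'

```text
clock: 13.4
eef_pos: [0.5106, 0.1001, 0.0398]
eef_rot: [0.0, 0.795, 0.606, 0.0]
contact_force: [-0.3, 0.0, -1.9]
grip_width: 0.132
finger_force: 44.6
```

Call:
apply_moves --motion '[[[0,0.02,0],0],[[0,0.04,0],0],[[0,0.04,0],0]]'

```text
clock: 13.65
eef_pos: [0.5115, 0.0998, 0.0398]
eef_rot: [0.0, 0.795, 0.606, 0.0]
contact_force: [0.7, -0.5, -2.2]
grip_width: 0.131
finger_force: 44.6
```

Call:
apply_moves --motion '[[[0,0.02,0],0],[[0,0.04,0],0],[[0,0.04,0],0]]'

```text
clock: 13.9
eef_pos: [0.5125, 0.0995, 0.0398]
eef_rot: [0.0, 0.795, 0.606, 0.0]
contact_force: [-0.8, 0.4, -2.1]
grip_width: 0.134
finger_force: 44.6
```

Call:
apply_moves --motion '[[[0,0.02,0],0],[[0,0.03,0],0],[[0,0.03,0],0]]'

```text
clock: 14.15
eef_pos: [0.5132, 0.0993, 0.0398]
eef_rot: [0.0, 0.795, 0.606, 0.0]
contact_force: [-0.0, 0.3, -1.3]
grip_width: 0.136
finger_force: 44.6
```

Call:
apply_moves --motion '[[[0,0.02,0],0],[[0,0.03,0],0],[[0,0.03,0],0]]'

```text
clock: 14.4
eef_pos: [0.5139, 0.0992, 0.0398]
eef_rot: [0.0, 0.795, 0.606, 0.0]
contact_force: [-0.7, 0.3, -2.4]
grip_width: 0.131
finger_force: 44.6
```

Call:
apply_moves --motion '[[[0,0.02,0],0],[[0,0.03,0],0],[[0,0.03,0],0]]'

```text
clock: 14.65
eef_pos: [0.5146, 0.0989, 0.0398]
eef_rot: [0.0, 0.795, 0.606, 0.0]
contact_force: [-0.5, 0.2, -2.9]
grip_width: 0.13
finger_force: 44.6
```

Call:
apply_moves --motion '[[[0,0.01,0],0],[[0,0.02,0],0],[[0,0.02,0],0]]'

```text
clock: 14.9
eef_pos: [0.5151, 0.0988, 0.0398]
eef_rot: [0.0, 0.795, 0.606, 0.0]
contact_force: [-0.1, -0.8, -1.2]
grip_width: 0.133
finger_force: 44.6
```

Call:
apply_moves --motion '[[[0,0.01,0],0],[[0,0.02,0],0],[[0,0.02,0],0]]'

```text
clock: 15.15
eef_pos: [0.5156, 0.0987, 0.0398]
eef_rot: [0.0, 0.795, 0.606, 0.0]
contact_force: [-0.1, 0.5, -1.6]
grip_width: 0.131
finger_force: 44.6
```

Call:
apply_moves --motion '[[[0,0.01,0],0],[[0,0.02,0],0],[[0,0.02,0],0]]'

```text
clock: 15.4
eef_pos: [0.516, 0.0986, 0.0398]
eef_rot: [0.0, 0.795, 0.606, 0.0]
contact_force: [-0.4, -0.7, -2.2]
grip_width: 0.13
finger_force: 44.6
```

Call:
apply_moves --motion '[[[0,0.01,0],0],[[0,0.02,0],0],[[0,0.02,0],0]]'

```text
clock: 15.65
eef_pos: [0.5164, 0.0984, 0.0398]
eef_rot: [-0.0, 0.795, 0.606, -0.0]
contact_force: [0.5, 0.0, -1.4]
grip_width: 0.131
finger_force: 44.6
```

Call:
apply_moves --motion '[[[0,0.01,0],0],[[0,0.02,0],0],[[0,0.02,0],0]]'

```text
clock: 15.9
eef_pos: [0.5166, 0.0984, 0.0397]
eef_rot: [-0.0, 0.795, 0.607, -0.0]
contact_force: [-2.4, 0.4, -0.7]
grip_width: 0.134
finger_force: 44.7
```

Call:
apply_moves --motion '[[[0,0.01,0],0],[[0,0.02,0],0],[[0,0.02,0],0]]'

```text
clock: 16.15
eef_pos: [0.5167, 0.0983, 0.0396]
eef_rot: [-0.0, 0.795, 0.607, -0.001]
contact_force: [-4.0, 0.1, -0.0]
grip_width: 0.127
finger_force: 44.9
```

The stop is felt, with force rising at hx of about 3 mm, more than 12 mm beyond the pin line. One more slight press, then lower to the bed.

Call:
apply_moves --motion '[[[0,0.02,0],0],[[0,0.02,0.01],0],[[0,0.02,0.02],0],[[0,0.02,0.02],0]]'

```text
clock: 16.48
eef_pos: [0.5168, 0.0983, 0.0394]
eef_rot: [-0.001, 0.795, 0.607, -0.001]
contact_force: [-7.9, 0.1, 5.2]
grip_width: 0.134
finger_force: 45.6
```

```bash
python3 hol.py 2,0,.039
python3 - <<'E'
from fit import *
print([(round(d["p"],2),world(n,d["at"])) for n in C for d in manip.spot_in("clamp_knob",n)[:2]])
crop(manip.camera("scene"),325,190,60,40,13,"pics/s6.png")
p=(.5137,.0993,-.267)
P=T(p,[(.03,-.06,.034),(.03,.06,.034)])
print(((proj("scene",P)-[325,190]+.5)*13-.5).round(0).tolist())
E
```

```text
t 16.48 pos [0.5168 0.0983 0.0394] yaw -15.31 tilt [-0.0026  0.0001] F [-7.9  0.1  5.2] w 0.134
shift [ 0.01 -0.05  0.01] turn -0.0
['0.5156291335050198,0.09877232214390773,0.039,-15.29797312999298']
[(0.72, array([0.5793485 , 0.16766917, 0.04549323])), (0.63, array([0.57792011, 0.16403396, 0.04139713]))]
[[116.0, 332.0], [629.0, 271.0]]
```

View pics/s6.png

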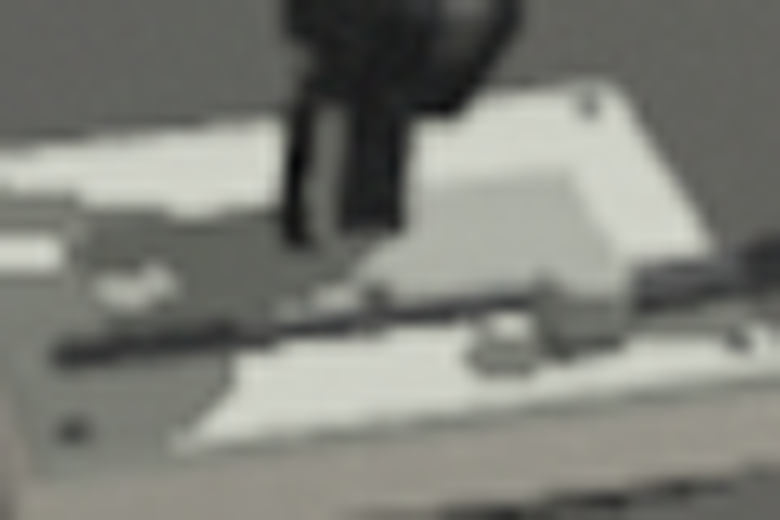

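The back edge sits along the dark stop bar, the slot is nearly covered, and the force is as expected. Releasing and lifting.

Call:
apply_moves --motion '[[[0,-0.02,0],0],[[0,-0.02,-0.02],0],[[0,-0.02,-0.02],0],[[0,-0.02,-0.02],0],[[0,-0.02,-0.02],0],[[0,-0.02,-0.02],0]]' --grip 0.35

```text
clock: 17.13
eef_pos: [0.5178, 0.0981, 0.0399]
eef_rot: [0.0, 0.795, 0.606, 0.0]
contact_force: [-0.2, 0.4, -0.0]
grip_width: 0.346
finger_force: 0.0
```

Call:
apply_moves --motion '[[[0,0,-0.3],0],[[0,0,-0.8],0],[[0,0,-1.5],0],[[0,0,-2.5],0],[[0,0,-3.5],0],[[0,0,-3.5],0],[[0,0,-3.5],0]]'

```text
clock: 17.72
eef_pos: [0.519, 0.0981, 0.1295]
eef_rot: [0.001, 0.795, 0.606, 0.002]
contact_force: [-0.8, 0.1, -0.5]
grip_width: 0.345
finger_force: 0.0
```

```bash
python3 - <<'E'
from fit import *
I={n:manip.camera(n) for n in C}
a=cv2.resize(I["scene"][190:230,322:392],None,fx=11,fy=11,interpolation=cv2.INTER_CUBIC)
cv2.imwrite("pics/s7.png",a[:,:,::-1])
for n in C:
    print(n,[(round(d["p"],2),world(n,d["at"]).round(4)) for d in manip.spot_in("blade_grip",n)[:4]],[(round(d["p"],2),world(n,d["at"]).round(4)) for d in manip.spot_in("clamp_knob",n)[:2]])
p=(.5137,.0993,-.267)
P=T(p,[(.03,-.06,.034),(.03,.06,.034)]+[(.046-.075*np.sin(t),.042+.075*np.cos(t),.06) for t in(0,.1,.2,.3)])
print(((proj("scene",P)-[322,190]+.5)*11-.5).round(0).tolist())
c,s=np.cos(p[2]),np.sin(p[2])
for k in((.578,.166),):
    d=np.array(k)-p[:2];print("knob holder",c*d[0]+s*d[1],-s*d[0]+c*d[1])
E
python3 go.py
```

```text
scene [(0.93, array([ 0.4223, -0.3965,  0.0052])), (0.85, array([0.5201, 0.0913, 0.0353])), (0.78, array([ 0.2035, -0.3523,  0.0028]))] [(0.67, array([0.5785, 0.1688, 0.0433])), (0.61, array([ 0.6291, -0.4712,  0.0108]))]
top [(0.85, array([ 4.084e-01, -3.938e-01, -2.000e-04])), (0.62, array([0.5119, 0.0622, 0.0335])), (0.62, array([ 0.1961, -0.3471,  0.0056]))] []
[[131.0, 281.0], [565.0, 229.0], [801.0, 158.0], [788.0, 143.0], [773.0, 128.0], [756.0, 114.0]]
knob holder 0.04442358568570827 0.08130144546577585
t 18.02 pos [0.5166 0.0982 0.1261] yaw -15.34 tilt [-0.0023  0.0001] F [-0.3 -0.1 -0.2] w 0.346
```

View pics/s7.png

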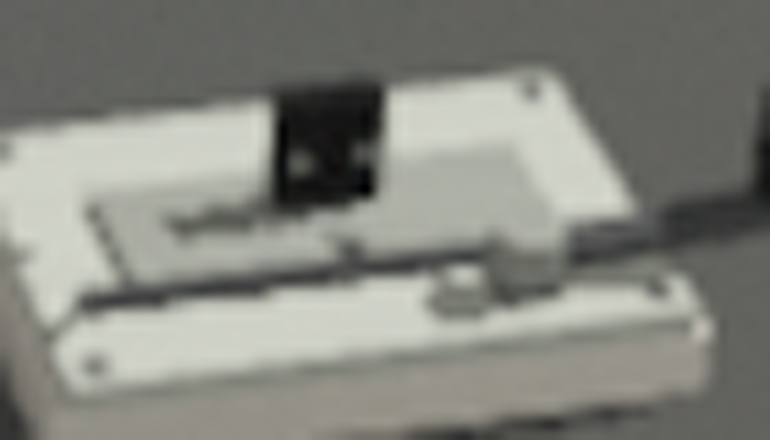

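The blade lies flat and home, with the pin in the notch at crop (350,250) and the edge along the bar. I've now viewed 9 pictures. Next I'll locate the knob numerically.

```bash
python3 - <<'E'
from fit import *
p=(.5137,.0993,-.267);c,s=np.cos(p[2]),np.sin(p[2])
for n,R in(("scene",(190,215,385,405)),("top",(155,176,240,258))):
    g=manip.camera(n).astype(int).max(2);r0,r1,c0,c1=R;sub=g[r0:r1,c0:c1]
    m=(sub<38).astype(np.uint8);k,l,st,ce=cv2.connectedComponentsWithStats(m);i=1+st[1:,4].argmax() if k>1 else 0
    print(n,sub.min(),st[i],ce[i]+[c0,r0]);
    uv=ce[i]+[c0,r0]
    for z in(.06,.07):
        w=back(n,uv,z)[0];d=w[:2]-p[:2];h=(c*d[0]+s*d[1],-s*d[0]+c*d[1]);print(z,w.round(4),np.round(h,4),"ang",np.arctan2(.046-h[0],h[1]-.042),"r",np.hypot(h[0]-.046,h[1]-.042))
E
```

```text
scene 19 [ 6  8  5 11 41] [393.07317073 202.90243902]
0.06 [0.5831 0.2001 0.06  ] [0.0403 0.1155] ang 0.07688314314728 r 0.07371213802370297
0.07 [0.5944 0.1895 0.07  ] [0.054  0.1083] ang -0.12016260341524948 r 0.06678585920660332
top 45 [  0   0  18  21 378] [248.5 165. ]
0.06 [0.5855 0.2014 0.06  ] [0.0424 0.1174] ang 0.04833187622096815 r 0.07550047139152394
0.07 [0.583  0.1999 0.07  ] [0.0403 0.1153] ang 0.07812059924632218 r 0.07350072450638141
```

```bash
python3 go.py .584,.2005,.126,-15.3 .584,.2005,.050,-15.3
```

```text
t 18.12 pos [0.5169 0.0982 0.1264] yaw -15.34 tilt [-0.0016  0.0001] F [ 0.9 -0.6  0.3] w 0.352
shift [4.66 1.51 0.01] turn -0.01
shift [4.66 1.51 3.05] turn -0.01
```

Call:
apply_moves --motion '[[[1.5,0.5,0],0],[[3,1,0],0],[[4.65,1.5,0],0],[[4.65,1.5,0],0],[[4.65,1.5,0.5],0],[[4.65,1.5,1],0],[[4.65,1.5,1.2],0],[[4.65,1.5,1.2],0]]' --grip 0.6

```text
clock: 18.78
eef_pos: [0.5818, 0.1989, 0.0942]
eef_rot: [-0.001, 0.796, 0.606, -0.003]
contact_force: [-0.3, -0.0, 0.4]
grip_width: 0.601
finger_force: 0.0
```

```bash
python3 go.py .584,.2005,.050,-15.3
```

```text
t 18.78 pos [0.5818 0.1989 0.0942] yaw -15.41 tilt [-0.0056 -0.001 ] F [-0.3 -0.   0.4] w 0.601
shift [0.09 0.08 1.77] turn -0.02
```

Call:
apply_moves --motion '[[[0,0,0.5],0],[[0,0,1],0],[[0,0,1.5],0],[[0,0,1.8],0],[[0,0,1.8],0],[[0,0,1.8],0],[[0,0,1.8],0]]'

```text
clock: 19.37
eef_pos: [0.5847, 0.2004, 0.0526]
eef_rot: [0.0, 0.795, 0.606, 0.0]
contact_force: [-0.4, -1.1, -0.3]
grip_width: 0.601
finger_force: 0.0
```

Call:
apply_moves --motion '[[[0,0,0],0],[[0,0,0],0],[[0,0,0],0],[[0,0,0],0],[[0,0,0],0],[[0,0,0],0],[[0,0,0],0],[[0,0,0],0]]' --grip 0.0 --grip_force 20

```text
clock: 20.03
eef_pos: [0.5845, 0.2008, 0.053]
eef_rot: [-0.0, 0.795, 0.606, 0.0]
contact_force: [-2.2, 1.7, 5.7]
grip_width: 0.18
finger_force: 21.6
```

```bash
python3 go.py; python3 - <<'E'
import numpy as np
p=(.5137,.0993,-.267);c,s=np.cos(p[2]),np.sin(p[2])
from cell import manip
d=manip.read_state()["eef_pos"][:2]-p[:2];h=np.array([c*d[0]+s*d[1],-s*d[0]+c*d[1]]);t0=np.arctan2(.047-h[0],h[1]-.042);print(h,t0,np.hypot(h[0]-.047,h[1]-.042))
for t in np.r_[np.arange(t0+.1,1.5,.1),1.5]: print("%.2f [[%.2f,%.2f,0],%.2f]"%(t,3*(np.cos(t)-np.cos(t0)),-3*(np.sin(t)-np.sin(t0)),-np.degrees(t-t0)/5))
E
```

```text
t 20.03 pos [0.5845 0.2008 0.053 ] yaw -15.33 tilt [0.0005 0.0005] F [-2.2  1.7  5.7] w 0.180
[0.04149617 0.11655309] 0.07369066645946086 0.074755970784227
0.17 [[-0.04,-0.30,0],-1.15]
0.27 [[-0.10,-0.59,0],-2.29]
0.37 [[-0.20,-0.87,0],-3.44]
0.47 [[-0.32,-1.15,0],-4.58]
0.57 [[-0.47,-1.41,0],-5.73]
0.67 [[-0.65,-1.65,0],-6.88]
0.77 [[-0.85,-1.88,0],-8.02]
0.87 [[-1.07,-2.08,0],-9.17]
0.97 [[-1.31,-2.26,0],-10.31]
1.07 [[-1.56,-2.42,0],-11.46]
1.17 [[-1.83,-2.55,0],-12.61]
1.27 [[-2.11,-2.65,0],-13.75]
1.37 [[-2.40,-2.72,0],-14.90]
1.47 [[-2.70,-2.76,0],-16.04]
1.50 [[-2.78,-2.77,0],-16.34]
```

The knob is gripped (opening 0.18) and its radius fits. Swinging it along the arc.

Call:
apply_moves --motion '[[[-0.04,-0.3,0],-1.15],[[-0.1,-0.59,0],-2.3],[[-0.2,-0.87,0],-3.45],[[-0.2,-0.87,0],-3.45]]'

```text
clock: 20.37
eef_pos: [0.5617, 0.2018, 0.053]
eef_rot: [0.0, 0.694, 0.72, 0.0]
contact_force: [-4.1, 3.0, 5.6]
grip_width: 0.175
finger_force: 21.5
```

```bash
python3 go.py; python3 - <<'E'
import numpy as np
t0=.374
for t in np.arange(t0+.1,1.51,.1): 
    dx,dy=3*(np.cos(t)-np.cos(t0)),-3*(np.sin(t)-np.sin(t0)); a=.3  # tool frame turned 0.3 ccw vs holder
    hx,hy=dy,dx; ty=hx*np.cos(a)+hy*np.sin(a); tx=-hx*np.sin(a)+hy*np.cos(a)
    print("%.2f [[%.2f,%.2f,0],%.2f]"%(t,tx,ty,-np.degrees(t-t0)/5))
E
```

```text
t 20.37 pos [0.5617 0.2018 0.053 ] yaw 2.16 tilt [0.0007 0.0006] F [-4.1  3.   5.6] w 0.175
0.47 [[-0.04,-0.30,0],-1.15]
0.57 [[-0.10,-0.59,0],-2.29]
0.67 [[-0.20,-0.87,0],-3.44]
0.77 [[-0.32,-1.15,0],-4.58]
0.87 [[-0.47,-1.41,0],-5.73]
0.97 [[-0.65,-1.65,0],-6.88]
1.07 [[-0.85,-1.88,0],-8.02]
1.17 [[-1.07,-2.08,0],-9.17]
1.27 [[-1.31,-2.26,0],-10.31]
1.37 [[-1.56,-2.42,0],-11.46]
1.47 [[-1.83,-2.55,0],-12.61]
```

Call:
apply_moves --motion '[[[-0.04,-0.3,0],-1.15],[[-0.1,-0.59,0],-2.3],[[-0.2,-0.87,0],-3.45],[[-0.32,-1.15,0],-4.6],[[-0.47,-1.41,0],-5.7],[[-0.65,-1.65,0],-6.9],[[-0.65,-1.65,0],-6.9]]'

```text
clock: 20.95
eef_pos: [0.5205, 0.1839, 0.0529]
eef_rot: [-0.001, 0.449, 0.894, 0.0]
contact_force: [-5.9, 2.4, 7.4]
grip_width: 0.174
finger_force: 21.8
```

```bash
python3 go.py
```

```text
t 20.95 pos [0.5205 0.1839 0.0529] yaw 36.64 tilt [-0.0008  0.0006] F [-5.9  2.4  7.4] w 0.174
```

Call:
apply_moves --motion '[[[-0.04,-0.3,0],-1.15],[[-0.1,-0.59,0],-2.3],[[-0.2,-0.87,0],-3.45],[[-0.32,-1.15,0],-4.6],[[-0.42,-1.33,0],-5.4],[[-0.42,-1.33,0],-5.4],[[-0.42,-1.33,0],-5.4]]'

```text
clock: 21.53
eef_pos: [0.4998, 0.1553, 0.0528]
eef_rot: [-0.001, 0.231, 0.973, -0.0]
contact_force: [-6.8, -0.8, 11.2]
grip_width: 0.177
finger_force: 22.1
```

```bash
python3 go.py; python3 - <<'E'
import numpy as np
p=(.5137,.0993,-.267);c,s=np.cos(p[2]),np.sin(p[2])
from cell import manip
d=manip.read_state()["eef_pos"][:2]-p[:2];h=np.array([c*d[0]+s*d[1],-s*d[0]+c*d[1]]);print(h,np.arctan2(.047-h[0],h[1]-.042),np.hypot(h[0]-.047,h[1]-.042))
E
```

```text
t 21.53 pos [0.4998 0.1553 0.0528] yaw 63.34 tilt [-0.0022 -0.0003] F [-6.8 -0.8 11.2] w 0.177
[-0.02814134  0.05034653] 1.4601720321143117 0.07560347521634814
```

Call:
apply_moves --motion '[[[-0.01,-0.06,0],-0.3],[[-0.02,-0.12,0],-0.6],[[-0.02,-0.12,0],-0.6]]'

```text
clock: 21.78
eef_pos: [0.4988, 0.1529, 0.0528]
eef_rot: [-0.001, 0.205, 0.979, -0.0]
contact_force: [-8.1, 2.5, 11.1]
grip_width: 0.179
finger_force: 22.1
```

Call:
apply_moves --motion '[[[-0.01,-0.06,0],-0.3],[[-0.02,-0.12,0],-0.6],[[-0.02,-0.12,0],-0.6]]'

```text
clock: 22.03
eef_pos: [0.4981, 0.1501, 0.0528]
eef_rot: [-0.001, 0.179, 0.984, 0.0]
contact_force: [-8.3, 2.2, 11.4]
grip_width: 0.178
finger_force: 22.1
```

Call:
apply_moves --motion '[[[0,-0.05,0],-0.2],[[0,-0.05,0],-0.2]]'

```text
clock: 22.2
eef_pos: [0.4977, 0.1489, 0.0528]
eef_rot: [-0.001, 0.17, 0.985, 0.0]
contact_force: [-7.9, 2.6, 11.1]
grip_width: 0.177
finger_force: 22.1
```

Call:
apply_moves --motion '[[[0,-0.05,0],-0.2],[[0,-0.05,0],-0.2]]'

```text
clock: 22.37
eef_pos: [0.4974, 0.1477, 0.0528]
eef_rot: [-0.001, 0.162, 0.987, 0.0]
contact_force: [-6.4, 3.3, 11.0]
grip_width: 0.176
finger_force: 22.1
```

Call:
apply_moves --motion '[[[0,-0.04,0],0],[[0,-0.04,0],0]]'

```text
clock: 22.53
eef_pos: [0.4971, 0.1469, 0.0528]
eef_rot: [-0.001, 0.162, 0.987, 0.0]
contact_force: [-7.6, 3.6, 10.7]
grip_width: 0.174
finger_force: 22.1
```

Call:
apply_moves --motion '[[[0,0,0],0],[[0,0,0],0],[[0,0,0],0],[[0,0,0],0],[[0,0,0],0]]' --grip 0.4

```text
clock: 22.95
eef_pos: [0.4981, 0.1461, 0.0521]
eef_rot: [-0.0, 0.162, 0.987, -0.0]
contact_force: [0.0, -0.1, 0.1]
grip_width: 0.4
finger_force: 0.0
```

Call:
apply_moves --motion '[[[0,0,-0.5],0],[[0,0,-1.2],0],[[0,0,-2.2],0],[[0,0,-3.5],0],[[-1,0,-5],0],[[-1,0,-6],0],[[-1,0,-6],0],[[-1,0,-6],0],[[-1,0,-6],0]]'

```text
clock: 23.7
eef_pos: [0.5211, 0.1383, 0.2015]
eef_rot: [-0.001, 0.162, 0.987, -0.0]
contact_force: [0.2, 0.6, -0.5]
grip_width: 0.4
finger_force: 0.0
```

```bash
python3 go.py; python3 - <<'E'
from fit import *
I={n:manip.camera(n) for n in C}
f=lambda im,r,s:cv2.resize(im[r[0]:r[1],r[2]:r[3],::-1],s,interpolation=cv2.INTER_CUBIC)
cv2.imwrite("pics/end.png",np.vstack([f(I["scene"],(190,230,315,395),(600,300)),f(I["top"],(160,210,240,340),(600,300))]))
E
```

```text
t 23.70 pos [0.5211 0.1383 0.2015] yaw 71.40 tilt [-0.0012 -0.0001] F [ 0.2  0.6 -0.5] w 0.400
```

View pics/end.png

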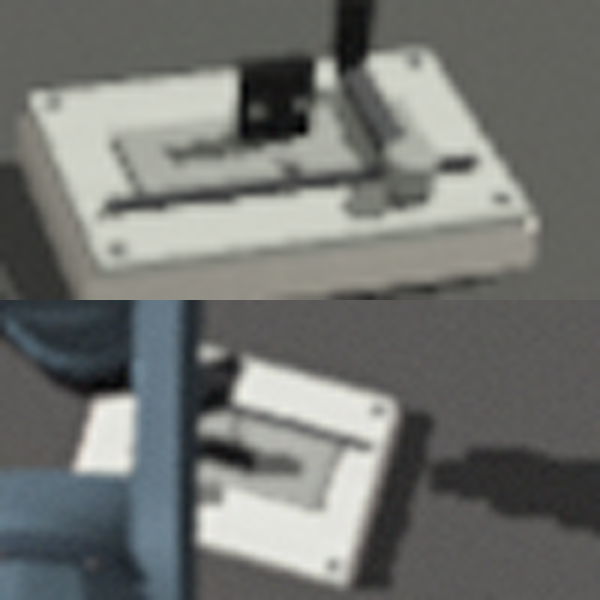

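The clamp arm is over the blade, with the arm at about (365,110) in the scene half. The knob position gives an angle of about 1.57. The blade is still flat and home along the bar, and the gripper is clear. Handing in.

```bash
python3 -c "
from cell import manip
print(manip.close_job())"
```

```text
the job is handed in; nothing more can be done
None
```

The notched blade is home along the stop with its notch over the pin, the clamp arm is swung fully over it, and everything is let go; I handed the job in at about 24 s, but no verdict came back.

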